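Nudge the scale platter onto its pins

TASK

The weighing platter of the shop's counter scale has been left askew, propped on top of its two locating pins. Push it sideways with your fingertips, sliding it over the scale without lifting or carrying it, until both of its holes drop over the pins and it lies flat on the deck. Leave the other things on the counter alone.

Things in the scene. Friction and masses are not known exactly. Their poses are not given: they have to be found in the camera images.
- pins_mid (a point): Point midway between the scale's two locating pins, on the deck surface, 50 mm above the counter. Axes: z up, x from the robot's side of the scale towards its display, y to the left. A thin dark outline on the deck, 129 (x) by 189 mm (y), is centred here and surrounds the platter's home place. When home, the platter's origin is here, its x and y along these axes (either way round).
- scale: Counter scale, fixed: white housing 300 mm (x) by 330 mm (y), flat grey deck 50 mm above the counter, turned up to 0.35 rad. Origin: centre of its underside, straight below pins_mid, same axes. A display console, 260 mm wide along y, rises 30 mm above the deck at x = 107 to 147 mm.
- pin_left (a point): Top of the left steel locating pin, 50 mm from pins_mid along +y: 10 mm diameter, stands 10 mm above the deck, with a domed top. Hidden under the platter at the start.
- pin_right (a point): Top of the right locating pin, the same, 50 mm from pins_mid along -y.
- platter: Loose aluminium plate 120 (x) by 180 (y) by 6 mm, 0.35 to 0.7 kg; round through holes of 16 mm at y = +50 and -50 mm. Origin: centre of its underside, z up. At first it lies on the pins, 18 to 38 mm off home towards the scale's -x, up to 25 mm off along y, turned up to 0.2 rad, -x edge on the deck, +x edge about 15 mm up. Home, the pins stand 4 mm out of its holes and stop further pushing.
- jar: Bystander: closed white jar with blue lid, 90 mm diameter, 130 mm high, on the counter left of the scale; origin at the centre of its underside.
- tin: Bystander: red food tin, 74 mm diameter, 100 mm high, on the counter right of the scale; origin at the centre of its underside.
- weight: Bystander: brass weight with a small knob, 44 mm diameter, 64 mm high, on the counter right of the scale; origin at the centre of its underside.
Not all that is in view belongs to the job. What is meant by the platter is not black or brown, and is the larger of those in its own colour.

How it is judged:
At the end, for the whole second after the job is handed in: The platter lies flat on the deck with both holes over the pins and at rest: its origin within 6 mm of pins_mid along x and along y, underside less than 2.5 mm above the deck, tilt below 0.025 rad, edges within 0.1 rad of the scale's (x of platter in the frame of pins_mid between -0.006 and 0.006 m and y of platter in the frame of pins_mid between -0.006 and 0.006 m and z of platter in the frame of pins_mid below 0.0025 m and angle between platter's own z axis and vertical below 0.025 rad and angle between the x axis of platter and the x axis of pins_mid, either way round below 0.1 rad and linear speed of platter below 0.01 m/s); the robot touches nothing.
It fails at once if the platter is lifted or carried (its middle more than 25 mm above the deck) (z of platter in the frame of pins_mid above 0.025 m).
It fails at once if the platter is tipped up steeply (more than 0.35 rad) (angle between platter's own z axis and vertical above 0.35 rad).
It fails at once if the jar, tin or weight is pushed more than 30 mm or tipped (distance of any of jar, tin, weight from where it was at the start of the episode above 0.03 m or angle between any of jar, tin, weight's own z axis and vertical above 0.3 rad).
It also fails if it takes over 72 s, if anything falls off the work surface, if the arm or the gripper's body presses on something with over 40 N, if the wrist force passes 120 N, or if a joint passes its speed limit or range.

ROBOT

A 6-joint arm with a two-finger parallel gripper is mounted at the origin on the work surface. World frame = base frame: x ahead of the robot, y to its left, z up, the work surface at z = 0. Lengths are in m, angles in rad, forces in N, time in s.
With the tool pointing down it reaches from about 0.375 to 0.825 m from the base axis. Payload 5.5 kg.
Tool frame: the origin (TCP) lies at the very end of the fingers, on their centre line; the grasp point (between the pads) lies 19 mm behind it; z points along the fingers, y is the line along which they close (so a half turn about z gives the same grasp; the last joint's range is limited). The gripper opens to 85 mm and grips with 20 to 120 N. Pads are 22 mm wide; open, the fingers measure 114 mm over their backs; the gripper's body (76 mm by 85 mm) begins 54 mm behind the grasp point. The pads swing forward as they close: fully open they stand 13 mm farther back than shut.
Start: joints at [-1.146, 0.314, -0.047, 1.21, 0, 1.571], TCP at [0.247, -0.547, 0.231] pointing down, gripper open.
Joint ranges: [-2.67, 2.67], [-0.69, 1.73], [-1.03, 1.25], [-2.08, 2.16], [-1.42, 1.45], [-3.14, 3.14]. Speed limits (rad/s): [2.39, 2.39, 3.01, 3.14, 3.14, 3.14].

INTERFACE

Orientations are given as a unit quaternion [x, y, z, w].
In Python, from bench import arm gives the robot as it stands. Calls block until the motion is done:
- arm.move_pose(position, orientation): joint-space move of the TCP to a pose.
- arm.movel(position, rot=None, v=0.15): straight line of the TCP; rot=None keeps the orientation; v is the mean speed in m/s.
- arm.move_joints(angles): joint-space move.
- arm.grip(opening): finger opening in m; the grip force is fixed at half the most; returns when the fingers have stopped.
- arm.wait(seconds).
- arm.ik(position, orientation): joint angles nearest the present ones, or None.
- arm.observe(): the state.
- arm.snapshot(name): name is "scene" or "top" or "wrist"; returns the picture (420x560x3 uint8, red, green, blue); there is no depth.
- arm.camera_info(name): a dict with "fx", "fy", "cx", "cy" (pixels), "world_from_camera" (4x4, takes a point from camera to world coordinates). Camera axes: x right, y down, z forward; pixel columns grow to the right and rows downward; lengths in m; the calibration is good to about 2 mm. A picture is of the moment at which its call begins: read the wrist's pose just before it. camera_info takes no time and is no camera call; for the wrist camera it gives the pose at the moment of the call.
A pose or a line that the arm cannot do raises arm.IKError and nothing moves.
- arm.close_job(): hands the job in; it is judged then, once.
The state is a dict: "time": time; "joint_pos": joint angles; "qd": joint speeds; "joint_efforts": joint torques, N m; "position": TCP position; "eef_rot": TCP orientation; "wrist_force": force on the tool from outside, world axes, zero at the start; "wrist_torque": the same for the moment, N m; "opening": finger opening in m; "gripper_force": force on a finger pad.
Only numpy, scipy, OpenCV 4.12 (cv2) and the standard library are available. Lean on these libraries where they do the work, as an engineer would, in place of code of your own. Each camera call takes 0.05 s, during which the arm holds its last target. There are 200 camera calls.

## Working session

There is one attempt and no reset: what is moved stays moved. The work goes in short steps, each a Python script; the robot and the scene stay as the last script left them, time stands still between calls to the robot, and variables do not carry over. Pictures are saved under pics/ and viewed, at most 10 in all, crops included, and the job is handed in when it is done.

```bash
mkdir -p pics; ls
python3 - <<'E'
from bench import arm
import cv2
for n in("scene","top"):
    cv2.imwrite(f"pics/{n}0.png",arm.snapshot(n)[:,:,::-1])
    print(n,arm.camera_info(n))
print(arm.observe())
E
```

```text
pics
scene {'fx': 511.2851567973963, 'fy': 511.2851567973963, 'cx': 270.66434523888, 'cy': 214.91809232219646, 'world_from_camera': array([[ 0.83852564,  0.37058716, -0.39942447,  1.07705223],
       [ 0.54479079, -0.55838359,  0.6256283 , -0.87287574],
       [ 0.00881774, -0.74220814, -0.67011143,  1.03304368],
       [ 0.        ,  0.        ,  0.        ,  1.        ]])}
top {'fx': 508.7048645361219, 'fy': 508.7048645361219, 'cx': 287.38496107173216, 'cy': 207.9894433528289, 'world_from_camera': array([[-0.02693466, -0.99528297,  0.09320048,  0.39291016],
       [-0.99952949,  0.02818308,  0.01210457,  0.02826927],
       [-0.01467415, -0.0928306 , -0.99557378,  1.46570436],
       [ 0.        ,  0.        ,  0.        ,  1.        ]])}
{'time': 0.1, 'joint_pos': array([-1.14597094e+00,  3.14164348e-01, -4.79731137e-02,  1.21019007e+00,
        2.18116468e-06,  1.57078923e+00]), 'qd': array([ 0.00132833, -0.0014452 ,  0.00178927,  0.00149392, -0.00058437,
       -0.00110672]), 'joint_efforts': array([ 9.79612232e-04, -5.40769351e+01,  3.40540195e+01,  1.11908282e-02,
        1.59555366e-04,  1.04716074e-05]), 'position': array([ 0.24708602, -0.54619826,  0.23051797]), 'eef_rot': array([ 9.77524084e-01,  2.10822386e-01, -1.60335083e-04, -7.48627427e-04]), 'wrist_force': array([ 0.43497278,  0.09209681, -0.47191355]), 'wrist_torque': array([0.0210206 , 0.03454142, 0.00048614]), 'gripper_force': 0.0, 'opening': 0.08563866325309745}
```

View pics/top0.png

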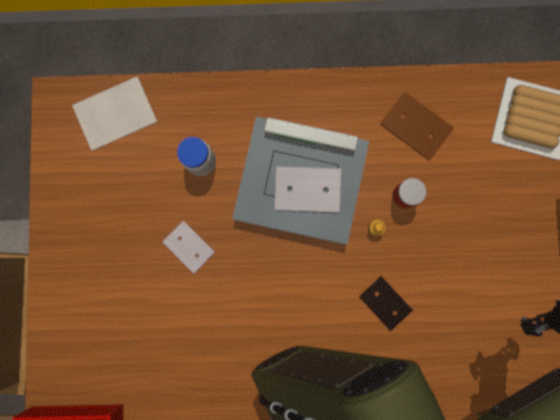

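View pics/scene0.png

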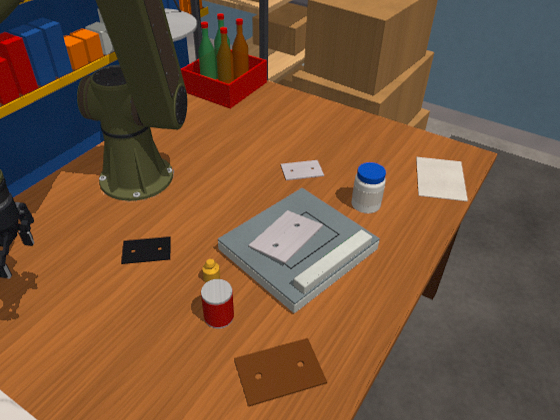

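The larger pale plate on the scale, top view (308,190), fits the platter. The other plates are a smaller pale one at (188,247), a black one at (386,303) and a brown one at (417,126). I'll confirm it in the close wrist view from above.

```bash
cat > h.py <<'E'
from bench import arm
import cv2, numpy as np
from scipy.spatial.transform import Rotation as R
def cast(info,px,z):
    T=info["world_from_camera"]; px=np.atleast_2d(px).astype(float)
    d=np.c_[(px[:,0]-info["cx"])/info["fx"],(px[:,1]-info["cy"])/info["fy"],np.ones(len(px))]@T[:3,:3].T
    return T[:3,3]+d*((z-T[2,3])/d[:,2])[:,None]
def down(a): return (R.from_euler("z",a)*R.from_euler("x",np.pi)).as_quat()
E
python3 - <<'E'
from h import *
i=arm.camera_info("top")
c=cast(i,[(257,118),(368,155),(346,243),(234,220)],.05); print(c,c.mean(0))
p=cast(i,[(276,167),(341,168),(340,212),(275,209)],.06);print(p.mean(0))
i=arm.camera_info("wrist");print(np.linalg.inv(np.block([[R.from_quat(arm.observe()["eef_rot"]).as_matrix(),arm.observe()["position"][:,None]],[np.zeros(3),1]]))@i["world_from_camera"],i["fx"])
m=c.mean(0)
arm.move_pose([m[0]-.06,m[1],.33],down(-.2))
i=arm.camera_info("wrist");np.save("w1.npy",i,allow_pickle=True)
cv2.imwrite("pics/w1.png",arm.snapshot("wrist")[:,:,::-1]);print(arm.observe()["time"],arm.observe()["joint_pos"])
E
```

```text
[[ 0.78490343  0.12496871  0.05      ]
 [ 0.66883128 -0.18550933  0.05      ]
 [ 0.42337619 -0.11437359  0.05      ]
 [ 0.49597793  0.1954771   0.05      ]] [0.59327221 0.00514072 0.05      ]
[ 0.57619322 -0.01334817  0.06      ]
[[-6.24414765e-04 -9.64825512e-01 -2.62890359e-01  6.61077120e-02]
 [ 9.99999804e-01 -5.90801548e-04 -2.06908447e-04 -3.54260552e-04]
 [ 4.43145173e-05 -2.62890437e-01  9.64825692e-01 -1.42521979e-01]
 [ 0.00000000e+00  0.00000000e+00  0.00000000e+00  1.00000000e+00]] 377.9516147435024
3.8833 [ 9.25229799e-03  1.65959332e-01 -1.37232891e-02  1.39116484e+00
 -2.46228816e-05 -2.93183271e+00]
```

View pics/w1.png

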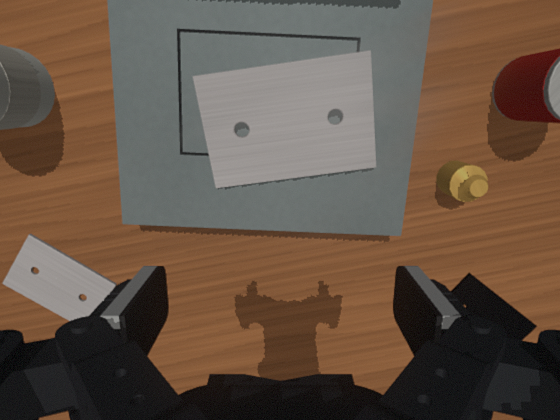

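The view shows the pale plate on the deck, larger than the pale one on the counter at (60,275), so it is the platter. Its corners are (194,75), (371,51), (376,166), (216,187) and its holes are at (242,129) and (335,117). The outline corners are (179,30), (359,39) and (181,153).

```bash
cat >> h.py <<'E'
def sub(img,pts,w=4):
    p=np.array(pts,np.float32).reshape(-1,1,2)
    return cv2.cornerSubPix(cv2.cvtColor(img,cv2.COLOR_BGR2GRAY),p,(w,w),(-1,-1),(3,50,.01))[:,0]
E
python3 - <<'E'
from h import *
i=np.load("w1.npy",allow_pickle=True).item();im=cv2.imread("pics/w1.png")
o=sub(im,[(179,30),(359,39),(181,153)],3);w=cast(i,o,.05);print(o)
m=(w[1]+w[2])/2; yv=w[0]-w[1]; xv=w[0]-w[2]
print("sizes",np.linalg.norm(yv),np.linalg.norm(xv))
yaw1=np.arctan2(-yv[0],yv[1]);yaw2=np.arctan2(xv[1],xv[0]);print(m,yaw1,yaw2)
yaw=(yaw1*.6+yaw2*.4); np.save("S.npy",[m[0],m[1],yaw])
L=lambda p:(p-m)@R.from_euler("z",yaw).as_matrix()
c=sub(im,[(194,75),(371,51),(376,166),(216,187)]);print(c)
P=np.r_[cast(i,c[:2],.071),cast(i,c[2:],.056)];l=L(P);print(l.round(4))
h=L(cast(i,[(242,129),(335,117)],.0635));print(h.round(4),h.mean(0))
e=l[0]-l[1];e2=l[3]-l[2];print("ctr",l.mean(0),"ang",np.arctan2(-e[0],e[1]),np.arctan2(-e2[0],e2[1]),np.linalg.norm(e),np.linalg.norm(e2))
E
```

```text
[[176.62677   28.35514 ]
 [359.9407    37.420177]
 [180.0486   153.4424  ]]
sizes 0.18866201817285022 0.12801357457012852
[0.60853048 0.00471518 0.05      ] -0.24655222227595935 -0.24335746522967175
[[192.02255   75.854965]
 [370.19772   49.846127]
 [374.8958   167.29318 ]
 [216.16489  188.03265 ]]
[[ 0.0174  0.0748  0.021 ]
 [ 0.0495 -0.1015  0.021 ]
 [-0.0689 -0.1229  0.006 ]
 [-0.1002  0.053   0.006 ]]
[[-0.0333  0.0244  0.0135]
 [-0.0166 -0.0731  0.0135]] [-0.02491319 -0.02436954  0.0135    ]
ctr [-0.0255515 -0.0241499  0.0135   ] ang 0.18030017228935394 0.17603307283722272 0.17920708800312177 0.1786892946887641
```

```bash
cat >> h.py <<'E'
S=lambda:np.load("S.npy")
def W(x,y,z):
    m=S();return np.r_[m[:2]+R.from_euler("z",m[2]).as_matrix()[:2,:2]@[x,y],z+.05]
def loc():
    m=S();p=arm.observe()["position"];return np.r_[R.from_euler("z",m[2]).as_matrix()[:2,:2].T@(p[:2]-m[:2]),p[2]-.05]
def F():
    m=S();return R.from_euler("z",-m[2]).apply(arm.observe()["wrist_force"])
def touch(x,y,z0=.006,zmin=-.016):
    arm.movel(W(x,y,z0),v=.1); b=F()[2]; z=z0
    while z>zmin and F()[2]-b<4:
        z-=.001; arm.movel(W(x,y,z),v=.02)
    arm.movel(W(x,y,z+.0025),v=.02); return z+.0025
def look(n):
    o=arm.observe();i=arm.camera_info("wrist");np.save(n+".npy",i,allow_pickle=True)
    cv2.imwrite(f"pics/{n}.png",arm.snapshot("wrist")[:,:,::-1])
E
python3 - <<'E'
from h import *
arm.grip(.05)
q=down(S()[2]+np.pi/2)
arm.move_pose(W(-.025,-.152,.1),q)
z=touch(-.025,-.152); print("z",z,loc(),F(),arm.observe()["opening"],arm.observe()["time"])
for y in np.arange(-.146,-.109,.004):
    arm.movel(W(-.025,y,z),v=.03); print(round(y,3),loc().round(4),F().round(1))
look("w2");print(arm.observe()["time"])
E
```

```text
z -0.0015 [-0.02493086 -0.15201179 -0.00149073] [1.07497458 0.23114411 0.47297684] 0.04995575328481514 11.925
-0.146 [-0.0251 -0.1457 -0.0017] [-0.4  0.4  0.9]
-0.142 [-0.025  -0.1418 -0.0015] [-0.7 -0.  -0.8]
-0.138 [-0.025  -0.1378 -0.0015] [-0.4 -0.2 -0.2]
-0.134 [-0.025  -0.1338 -0.0015] [-0.4  0.4 -0.2]
-0.13 [-0.0249 -0.1297 -0.0015] [-0.2 -0.4  0.2]
-0.126 [-0.025  -0.1257 -0.0015] [-0.9  0.2 -0.1]
-0.122 [-0.0249 -0.1216 -0.0015] [-0.3 -0.8 -0.4]
-0.118 [-0.0249 -0.1175 -0.0015] [ 0.1 -0.6 -0.9]
-0.114 [-0.0249 -0.1136 -0.0015] [ 0.2 -1.1  0.3]
-0.11 [-0.0249 -0.1096 -0.0015] [ 0.3 -0.2 -0.3]
14.875
```

View pics/w2.png

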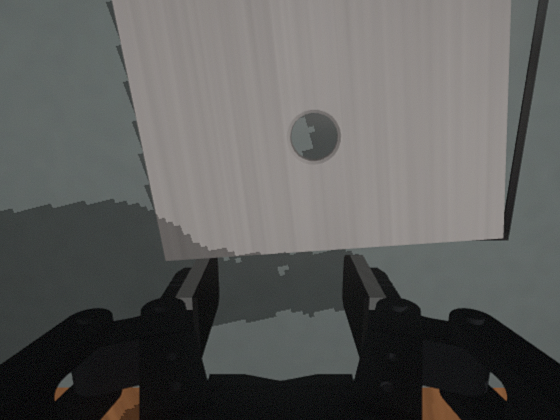

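The right edge runs from (165,260) to (507,239), just in front of the fingertips, and the plate has already started to turn. I'll measure it and keep pushing.

```bash
cat >> h.py <<'E'
def L(n,px,z):
    i=np.load(n+".npy",allow_pickle=True).item();m=S()
    return (cast(i,px,z+.05)-np.r_[m[:2],.05])@R.from_euler("z",m[2]).as_matrix()
E
python3 - <<'E'
from h import *
print(L("w2",[(165,260)],.006),L("w2",[(507,239)],.021),L("w2",[(315,137)],.0135))
z=loc()[2]
for y in np.arange(-.107,-.1009,.002):
    arm.movel(W(-.025,y,z),v=.03); print(round(y,3),loc().round(4),F().round(1))
look("w3");print(arm.observe()["time"])
E
```

```text
[[-0.06971705 -0.10048843  0.006     ]] [[ 0.05096799 -0.08653938  0.021     ]] [[-0.01379975 -0.05326307  0.0135    ]]
-0.107 [-0.0249 -0.1066 -0.0014] [ 0.8 -0.4 -0.5]
-0.105 [-0.025  -0.1048 -0.0015] [ 0.4  0.3 -0.4]
-0.103 [-0.0251 -0.1029 -0.0015] [-1.1 -1.4 -0.8]
-0.101 [-0.025  -0.1008 -0.0015] [-1.3 -0.1 -0.3]
15.925
```

View pics/w3.png

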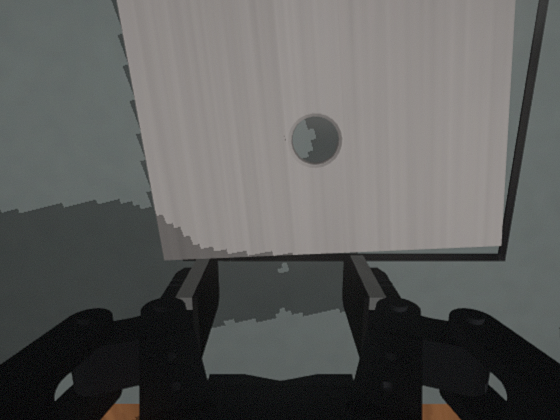

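The right edge now runs from (165,260) to (503,246), with the hole at (315,139). The edge has almost reached its home line, just inside the outline.

Run:
```python
from h import *
print(L("w3",[(165,260)],.006),L("w3",[(503,246)],.021),L("w3",[(316,139)],.0135),L("w3",[(504,260)],0))
z=loc()[2]
arm.movel(W(-.025,-.099,z),v=.03)
print(loc(),F())
arm.movel(W(-.025,-.15,z),v=.15);arm.movel(W(-.025,-.15,.1),v=.25)
m=S();arm.move_pose(W(-.10,0,.26),down(m[2]))
look("w4");print(arm.observe()["time"],arm.observe()["joint_pos"][5])
```

```text
[[-0.06981823 -0.09169465  0.006     ]] [[ 0.049915   -0.08025772  0.021     ]] [[-0.01353801 -0.04512328  0.0135    ]] [[ 6.44114601e-02 -9.42823084e-02 -1.38777878e-17]]
[-0.02493461 -0.09877493 -0.00139381] [-0.81364581 -0.98887759 -0.74754127]
20.9417 -2.8395652839175862
```

View pics/w4.png

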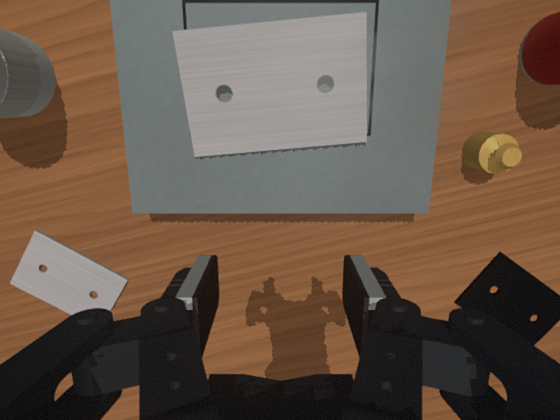

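The platter corners are (174,33), (365,13), (367,142) and (196,157), and the holes are at (224,93) and (325,84). It is still turned a little to the left.

```bash
cat >> h.py <<'E'
def plat(n,c,h,za=.021,zh=.0135):
    im=cv2.imread(f"pics/{n}.png");c=sub(im,c)
    l=np.r_[L(n,c[:2],za),L(n,c[2:],.006)];h=L(n,h,zh);e=l[0]-l[1]+l[3]-l[2]
    print(l.round(4),"holes",h.round(4),"ctr",l.mean(0).round(4),h.mean(0).round(4),"ang",np.arctan2(-e[0],e[1]))
E
python3 - <<'E'
from h import *
plat("w4",[(174,33),(365,13),(367,142),(196,157)],[(224,93),(325,84)])
E
```

```text
[[ 0.0328  0.1002  0.021 ]
 [ 0.0485 -0.0788  0.021 ]
 [-0.0711 -0.0885  0.006 ]
 [-0.086   0.0898  0.006 ]] holes [[-0.0224  0.0554  0.0135]
 [-0.0141 -0.0438  0.0135]] ctr [-0.019   0.0057  0.0135] [-0.0182  0.0058  0.0135] ang 0.08532157445871998
```

Run:
```python
from h import *
m=S();q=down(m[2]-np.pi/2)
arm.move_pose(W(0,.128,.1),q)
z=touch(0,.128,.003); print("z",z)
for y in (.112,.105,.0985):
    arm.movel(W(0,y,z),v=.04); print(loc().round(4),F().round(1))
arm.movel(W(0,.128,z),v=.15);arm.movel(W(0,.128,.1),v=.25)
arm.move_pose(W(-.10,0,.26),down(m[2]))
look("w5");print(arm.observe()["time"])
```

```text
z -0.0015
[ 0.      0.1117 -0.0015] [-1.2 -0.   0.9]
[-1.000e-04  1.046e-01 -1.500e-03] [-0.9 -0.1  0.5]
[-0.0002  0.0979 -0.0016] [-0.4  0.3  0.9]
29.2583
```

View pics/w5.png

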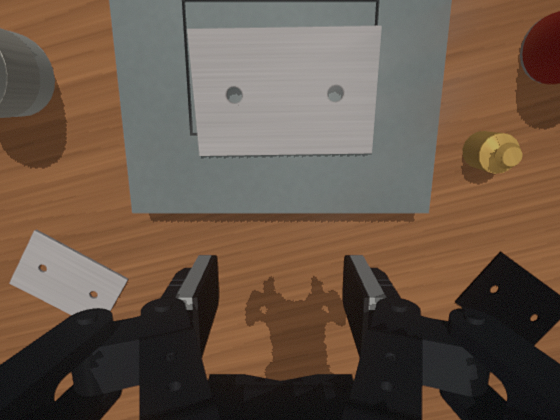

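The platter is nearly square now: corners (188,28), (380,25), (372,153), (199,157), holes (234,95) and (335,93).

Run:
```python
from h import *
plat("w5",[(188,28),(380,25),(372,153),(199,157)],[(234,95),(335,93)])
```

```text
[[ 0.0317  0.0878  0.021 ]
 [ 0.0367 -0.0921  0.021 ]
 [-0.0823 -0.0949  0.006 ]
 [-0.0854  0.0842  0.006 ]] holes [[-0.0248  0.0454  0.0135]
 [-0.023  -0.0539  0.0135]] ctr [-0.0248 -0.0037  0.0135] [-0.0239 -0.0042  0.0135] ang 0.022462859761536284
```

Run:
```python
from h import *
m=S();q=down(m[2]+np.pi/2)
arm.move_pose(W(-.025,-.13,.1),q)
z=touch(-.025,-.13,.001)
arm.movel(W(-.025,-.1015,z),v=.03); print(z,loc().round(4),F().round(1))
arm.movel(W(-.025,-.13,z),v=.15);arm.movel(W(-.025,-.13,.1),v=.25)
arm.grip(.085)
arm.move_pose(W(-.118,0,.08),down(m[2]))
z=touch(-.118,0,-.004,-.019);print("z",z,arm.observe()["time"])
for x in (-.1,-.09,-.082):
    arm.movel(W(x,0,z),v=.04); print(loc().round(4),F().round(1))
look("w6");print(arm.observe()["time"])
```

```text
-0.0015 [-0.0253 -0.1016 -0.0016] [-0.8 -2.8  0. ]
z -0.011500000000000005 45.5083
[-0.1    -0.0001 -0.0117] [-0.8 -0.3 -0.2]
[-0.0896  0.     -0.0115] [-0.9 -0.4 -1.1]
[-0.0821 -0.0001 -0.0116] [-2.5 -0.7 -0.1]
46.9083
```

View pics/w6.png

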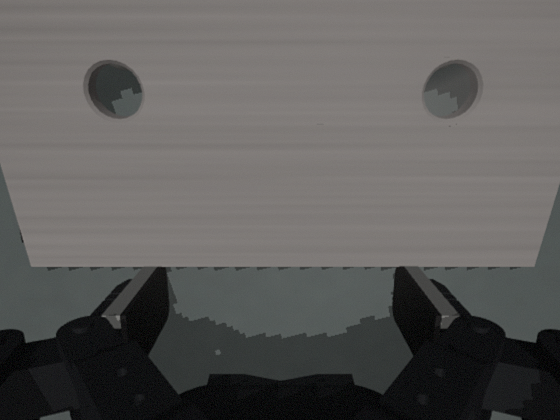

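The plate is square to the tool: -x corners at (32,267) and (536,267), holes at (114,89) and (452,89). I'll check y and make the final push.

Run:
```python
from h import *
print(L("w6",[(32,267),(536,267)],.006),L("w6",[(114,89),(452,89)],.0135))
z=loc()[2]
for x in (-.078,-.074,-.0715):
    arm.movel(W(x,0,z),v=.04); print(loc().round(4),F().round(1))
look("w7");print(arm.observe()["time"])
```

```text
[[-0.07191703  0.0888454   0.006     ]
 [-0.0720534  -0.09139423  0.006     ]] [[-0.01149494  0.04931902  0.0135    ]
 [-0.01155476 -0.05085774  0.0135    ]]
[-0.0769  0.0001 -0.0113] [ 0.6 -0.3 -0.4]
[-0.0734  0.0001 -0.0115] [0.7 0.5 0.2]
[-0.0716 -0.     -0.0117] [-2.1 -0.6  1. ]
47.7083
```

View pics/w7.png

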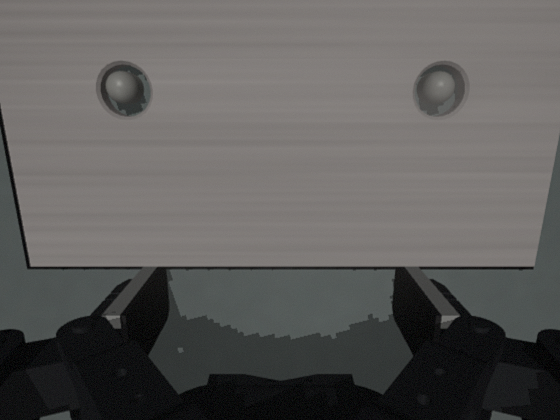

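Both pins show inside the holes at (124,88) and (441,88), and the hole spacing shrank because the plate dropped. I'll check the numbers, back off and look once more.

Run:
```python
from h import *
h=L("w7",[(124,88.5),(441,88.5)],.006);print(h,h.mean(0),np.linalg.norm(h[0]-h[1]))
z=loc()[2]
arm.movel(W(-.10,0,z),v=.15);arm.movel(W(-.10,0,.15),v=.25)
look("w8");print(arm.observe()["time"])
```

```text
[[-0.00054508  0.04932046  0.006     ]
 [-0.00060402 -0.05057526  0.006     ]] [-0.00057455 -0.0006274   0.006     ] 0.09989573035084508
48.9
```

View pics/w8.png

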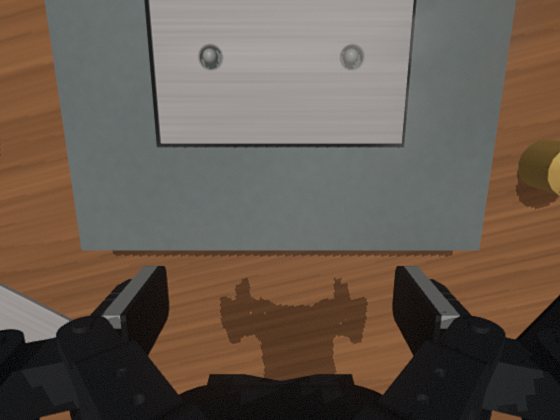

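The platter lies inside the outline, with pins showing in the holes at (210,57) and (352,57), and the gripper is clear.

```bash
python3 -c "
from bench import arm
print(arm.close_job())"
```

```text
the job is handed in; nothing more can be done
None
```

The platter is home: both holes dropped over the pins, its origin measured within about 1 mm of `pins_mid`, and I handed the job in at about 49 s with the gripper clear; no verdict came back.

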